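# Set the photometer's filter selector the short way round and seat the check standard

### The job

Prepare the photometer for its daily check: take its filter selector lightly, turn it the shorter way round until the pointer clicks in at the long bar mark, and let go. Then take the check standard (the metal one with the ribbed black cap) out of the rack, put it into the measuring well and press it gently down past the spring balls until it is felt to stand on the height stage, and let go. Leave the two vials and the other things on the table as they are.

Things in the scene. Friction and masses are not known exactly. Their poses are not given: they have to be found in the camera images.
- photometer: portable filter photometer, fixed: grey casing 200 (its x, depth) x 250 (its y, width) x 82 mm high, its feet raise it 0 to 6 mm off the table; origin in the middle of its underside, x axis to its back, where a display hood 26 mm high stands on the deck (from x = 53 mm on). Selector on the deck's -y half, measuring well on its +y half, 128 mm apart
- selector: filter selector: black pointer knob turning without end either way about the vertical. Origin on its axis 2 mm above the deck; x axis = the pointer's direction. On a skirt 41 mm across, 6 mm high, stands the grip bar: 12 mm wide, 34 mm long (along x), top 32 mm above the origin. A light knob: hold it with 10 to 20 N a finger; both fingers together over 50 N is too much
- selector_grip (a point): on the selector's axis, half-way up its grip bar (21 mm above the deck): the height to take it at. It clicks into nine places 40 degrees apart (at the bar mark and at eight round pips); about 0.08 N m pulls it out of a click; let go between two clicks it springs to the nearer one. At the start it rests in a click other than the bar mark's
- selector_pointer (a point): the pointer's tip, 23.5 mm from the selector's axis, 21 mm above the deck; white line on top; its x axis points the pointer's way
- bar_mark (a point): inside the one long bar among the nine marks round the selector (the others are round pips), 30 mm from the selector's axis towards the photometer's back, 3 mm above the deck; x axis as the photometer's. The pointer is set when it points from the selector's axis to here
- well_mouth (a point): centre of the mouth of the measuring well, on top of its black collar (45 mm across, 6 mm above the deck); z up. Bore 26.6 mm wide. 25 mm down two spring balls stand into it: they stop the standard until it is pushed past them (5 to 8 N) and then drag on its body (3 to 6 N) all the way, so that it stays where it is left, home or not
- standard_center (a point): check standard, loose, 60 to 130 g, upright in one of the rack's holes: aluminium body 24 mm across, 60 mm long, chamfered foot, small window; on it a ribbed black cap, the grip, 28 mm across, 18 mm high. This point: on its axis, 39 mm above the foot and below the cap's top, 21 mm below the cap's underside, which stays 8 to 22 mm above the collar when home: take it by the cap
- stage: foot of the height stage, brass, fixed on the well's axis, origin 66 mm below well_mouth. On it a steel pad, where the standard's foot has to stand. The last user has set the pad anywhere from 38 to 52 mm below well_mouth, which this pose does not tell: feel for it. The pad is sprung, 5 N per mm, and hard after 3 mm; over 30 N on it is too much
- rack: white rack, fixed, 205 (its x) x 62 x 40 mm with three holes 26.5 mm wide in a row along its x axis, at -70, 0 and 70 mm, floors 6 mm above the table; origin in the middle of its underside. One holds the standard, the others the two vials
- vial_a: glass sample vial with a narrow white cap (21 mm), 63 mm high, in a hole of the rack: leave it; origin at its foot
- vial_b: a second such vial: leave it; origin at its foot
- dropper_bottle: brown dropper bottle with a white spout, 52 mm across, 155 mm high, loose on the table right of the photometer; leave it; origin at its foot
- sanitiser: bottle, 64 mm across, 170 mm high, loose, at the back left; leave it; origin at its foot
- swab_jar: jar with a steel lid, 72 mm across, 100 mm high, loose, at the back; leave it; origin at its foot
There are look-alikes about, which are no part of the job. Leave any yellow look-alike of the part that bears standard_center alone.

How it is judged:
By the outcome, as a careful person would: the job done as asked, in the order asked, and still so for the second after the job is handed in, with the robot touching nothing.
It also fails if it takes over 67 s, if anything falls off the work surface, if the arm or the gripper's body presses on something with over 40 N, if the wrist force passes 120 N, or if a joint passes its speed limit or range.

### The arm

A 6-joint arm with a two-finger parallel gripper is mounted at the origin on the work surface. World frame = base frame: x ahead of the robot, y to its left, z up, the work surface at z = 0. Lengths are in mm, angles in rad, forces in N, time in s.
With the tool pointing down it reaches from about 300 to 775 mm from the base axis. Payload 14.6 kg.
Tool frame: the origin (TCP) lies at the very end of the fingers, on their centre line; the grasp point (between the pads) lies 19 mm behind it; z points along the fingers, y is the line along which they close (so a half turn about z gives the same grasp; the last joint's range is limited). The gripper opens to 94 mm and grips with 3 to 60 N. Pads are 16 mm wide; open, the fingers measure 119 mm over their backs; the gripper's body (75 mm by 177 mm) begins 78 mm behind the grasp point.
Start: joints at [1.158, 0.3, 1.521, -0, 1.321, -0.067], TCP at [186.419, 517.433, 205.446] pointing down, gripper open.
Joint ranges: [-3.03, 3.03], [-0.79, 2.21], [0.23, 2.52], [-1.04, 4.18], [0, 3.07], [-2.55, 2.55]. Speed limits (rad/s): [2.22, 2.22, 2.57, 3.14, 3.14, 3.14].

### API

Orientations are given as [roll, pitch, yaw] about the fixed x, y, z axes, in that order (R = Rz(yaw) Ry(pitch) Rx(roll)).
In Python, from cell import manip, camera, get_calibration gives the robot as it stands. The module is installed in compiled form; this text tells all that it offers.
- The arm moves only by the tool jog_arm, never from a script. Its argument "plan" is one flat list of numbers, 6 for each row, row after row: the shift along the world's x, y, z in m, then the turn, a rotation vector about the world's x, y, z in degrees. A call has 1 to 20 rows; each row is the pose to reach, as a shift and turn from the pose commanded when the call began; what a row does not reach only later rows make up. A row lasts 1/10 s, in which the tool goes at most 50 mm and 8.59 degrees, less where a joint would pass 70% of its speed; a pose out of reach is approached as far as the arm can. A call with a gripper value outside its range is refused whole. "claw" is the finger opening in m, from 0 to 0.094, set as the call begins (left out, the last holds). The fingers move at their own pace and stop on an object; "force" is the grip in N (left out, the last holds). Time passes only in rows, so rows that repeat a pose let the fingers close. It gives the time, the measured TCP pose, the force, the opening and the grip force at its end, in the units of the state.
- manip.read_state(): the state, without advancing time (a new reading comes with each control period).
- camera(name): name is "side" or "top" or "wrist"; returns (picture, depth): 480x640x3 uint8, red, green, blue; 480x640 float32, mm along the optical axis (not along the pixel's ray), 0 where there is no reading.
- get_calibration(name): a dict with "fx", "fy", "cx", "cy" (pixels), "origin" and "attitude" of the camera in the world. Camera axes: x right, y down, z forward; pixel columns grow to the right and rows downward; lengths in mm; the calibration is good to about 2 mm. A picture is of the moment at which its call begins: read the wrist's pose just before it. get_calibration takes no time and is no camera call; for the wrist camera it gives the pose at the moment of the call.
- manip.sign_off(): hands the job in; it is judged then, once.
The state is a dict: "clock": time; "joints": joint angles; "qd": joint speeds; "effort": joint torques, N m; "eef_pos": TCP position; "eef_rot": TCP orientation; "wrist_force": force on the tool from outside, world axes, zero at the start; "moment": the same for the moment, N m; "finger_gap": finger opening in mm; "finger_force": force on a finger pad.
Only numpy, scipy, OpenCV 4.12 (cv2) and the standard library are available. Lean on these libraries where they do the work, as an engineer would, in place of code of your own. Each camera call takes 0.05 s, during which the arm holds its last target. There are 200 camera calls.

## Working session

There is one attempt and no reset: what is moved stays moved. The work goes in short steps, Python scripts to look and compute and a tool call to move; the robot and the scene stay as the last step left them, time stands still between calls to the robot, and variables do not carry over. Pictures are saved under pics/ and viewed, at most 10 in all, crops included, and the job is handed in when it is done.

Besides the shell and the picture viewer there is one more tool, called after "Emit:" as name(argument=value, ...) on one line, values as JSON. jog_arm: Moves the arm, as the interface text tells. Its arguments: {"type":"object","properties":{"plan":{"type":"array"},"claw":{"type":"number"},"force":{"type":"number"}},"required":["plan"]}

```bash
mkdir -p pics
cat > h.py <<'E'
import numpy as np, cv2
from cell import manip, camera, get_calibration
def grab(n,f):
    c=get_calibration(n); p,d=camera(n); cv2.imwrite('pics/'+f+'.png',p[:,:,::-1]); np.savez('pics/'+f+'.npz',p=p,d=d,**{k:np.array(v) for k,v in c.items()}); return c,p,d
def load(f):
    z=np.load('pics/'+f+'.npz'); return z,z['p'],z['d']
def Rm(c):
    from scipy.spatial.transform import Rotation as R
    a=np.array(c['attitude'],float)
    return a if a.shape==(3,3) else R.from_euler('xyz',a).as_matrix()
def plane(c,u,v,z):
    r=Rm(c)@np.array([(u-c['cx'])/c['fx'],(v-c['cy'])/c['fy'],1]); o=np.array(c['origin'],float)
    return o+r*(z-o[2])/r[2]
def pt(c,u,v,d):
    return np.array(c['origin'],float)+Rm(c)@(d*np.array([(u-c['cx'])/c['fx'],(v-c['cy'])/c['fy'],1]))
E
python3 - <<'E'
from h import *
for n in('top','side','wrist'):
    c,p,d=grab(n,n+'0'); print(n,c)
print(manip.read_state())
a=cv2.imread('pics/top0.png');cv2.imwrite('pics/m.png',a)
E
```

```text
top {'fx': 515.8404426310277, 'fy': 515.8404426310277, 'cx': 317.09630365595285, 'cy': 235.75770949055234, 'origin': array([ 403.70043696,   26.99358596, 1064.26397731]), 'attitude': array([-2.94108042, -0.00742282, -1.57117008])}
side {'fx': 469.22391740242944, 'fy': 469.22391740242944, 'cx': 316.6561141492893, 'cy': 238.8164129081931, 'origin': array([151.85838633, 494.22854493, 794.96368127]), 'attitude': array([-2.41752707e+00,  5.96505532e-04, -2.43817250e+00])}
wrist {'fx': 344.8768643274354, 'fy': 344.8768643274354, 'cx': 317.98646736283195, 'cy': 236.34400626303656, 'origin': array([117.53779002, 542.7164626 , 383.28953764]), 'attitude': array([2.88890304e+00, 1.36690295e-03, 1.22538362e+00])}
{'clock': 0.15, 'joints': array([ 1.15843202e+00,  3.00343398e-01,  1.52140588e+00, -8.56323196e-06,
        1.32068222e+00, -6.66115779e-02]), 'qd': array([-0.00158531, -0.00343204, -0.00249071,  0.00088367,  0.00027152,
       -0.00229466]), 'effort': array([-1.17102868e-04, -5.31963587e+01, -3.52819884e+01,  7.08384602e-02,
        2.35567905e-02, -9.01220005e-05]), 'eef_pos': array([186.33518061, 517.27959558, 205.03049607]), 'eef_rot': array([-3.14075512e+00, -4.75586492e-05,  2.79584202e+00]), 'wrist_force': array([0.35589568, 0.18597185, 0.31238178]), 'moment': array([-0.01205946,  0.02872604,  0.05435126]), 'finger_force': 0.0, 'finger_gap': 93.58109297013078}
```

View pics/top0.png

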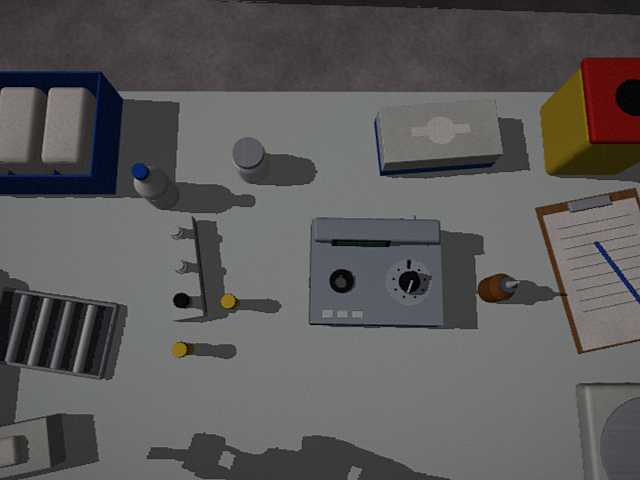

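View pics/side0.png

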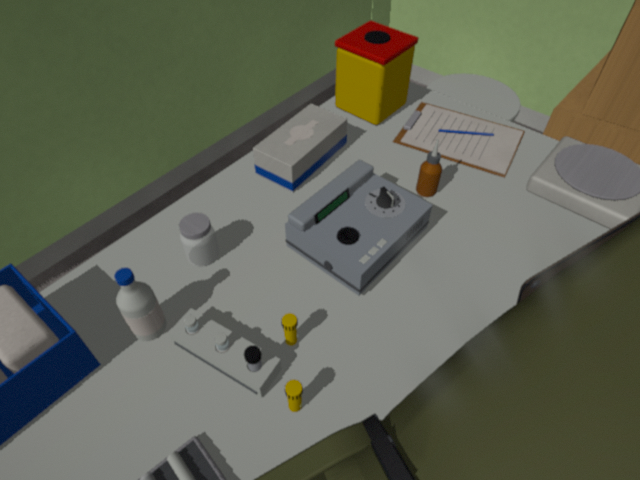

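Top view: the selector is at (410,283), the bar mark near (408,265) and the well at (342,280). Standard candidates: the black ribbed cap in the rack at (181,300), and yellow ones standing on the table at (229,301) and (181,349). The black one fits because it is metal, black-capped and in the rack. I'll enlarge that and the selector to confirm.

Run:
```python
from h import *
c,p,d=load('top0'); a=p[:,:,::-1]
l=cv2.resize(a[215:365,155:255],None,fx=4,fy=4,interpolation=cv2.INTER_CUBIC)
r=cv2.resize(a[255:315,385:445],None,fx=6,fy=6,interpolation=cv2.INTER_CUBIC)
o=np.zeros((600,800,3),np.uint8);o[:600,:400]=l;o[:360,400:760]=r
cv2.imwrite('pics/c1.png',o)
for n,u,v in [('cap',181,300),('well rim',342,270),('well in',342,281),('knob',410,283),('deck',375,300),('deck2',370,260),('vialA',177,232),('vialB',181,266),('rackNear',192,310),('hood',376,228),('table',260,330),('y1',229,301),('y2',181,349),('brown',510,285)]:
    print(n,d[v,u],pt(c,u,v,d[v,u]).round(1))
```

```text
cap 970.67535 [478.7 275.8  87.1]
well rim 980.49036 [535.2 -27.6  90.8]
well in 1015.7697 [518.7 -29.6  51.5]
knob 946.343 [ 507.2 -150.5  120.9]
deck 972.9852 [478.7 -89.5  87.5]
deck2 988.0485 [554.9 -81.6  87.5]
vialA 1010.7483 [612.3 294.1  73.2]
vialB 1000.91815 [545.6 283.6  69.8]
rackNear 1011.6751 [462.6 264.7  42.1]
hood 974.30273 [612.1 -91.4 113.3]
table 1043.3534 [424.7 134.6   3. ]
y1 979.13837 [477.4 186.9  78.9]
y2 965.5327 [388.4 274.4  74. ]
brown 945.3604 [ 503.4 -333.6  122.5]
```

View pics/c1.png

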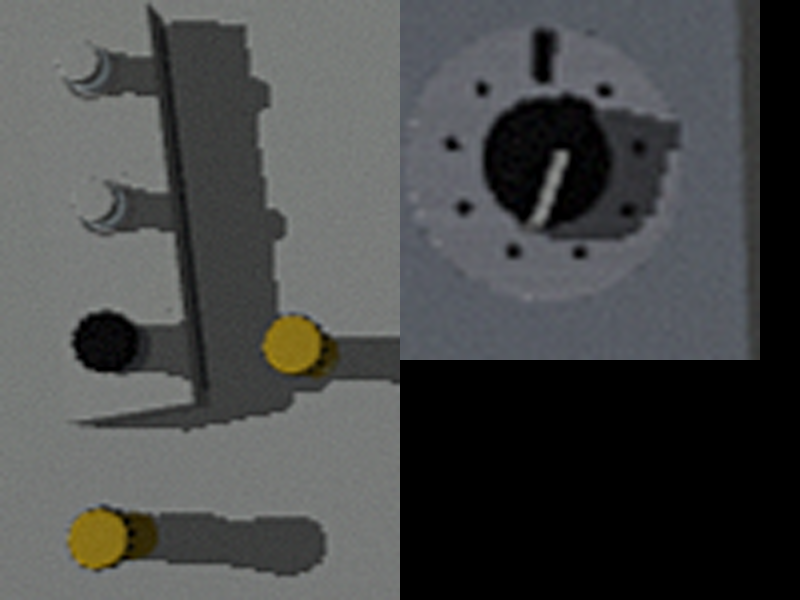

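The crop confirms it: the ribbed black cap stands in the rack's nearest hole. The pointer is about 160° counter-clockwise from the bar (four clicks), so the short way is about 160° clockwise. Moving over the photometer for near views.

Emit:
jog_arm(plan=[0.023,-0.043,0.002,0,0,0,0.046,-0.085,0.005,0,0,0,0.069,-0.128,0.008,0,0,0,0.092,-0.171,0.01,0,0,0,0.115,-0.213,0.01,0,0,0,0.138,-0.256,0.01,0,0,0,0.161,-0.298,0.01,0,0,0,0.184,-0.341,0.01,0,0,0,0.207,-0.384,0.01,0,0,0,0.23,-0.426,0.01,0,0,0,0.253,-0.469,0.01,0,0,0,0.276,-0.512,0.01,0,0,0,0.299,-0.554,0.01,0,0,0,0.322,-0.597,0.01,0,0,0,0.322,-0.597,0.01,0,0,0,0.322,-0.597,0.01,0,0,0])

```text
clock: 1.75
eef_pos: [508.2, -80.1, 214.8]
eef_rot: [-3.142, -0.001, 2.794]
wrist_force: [0.0, 0.0, 0.1]
finger_gap: 94.1
finger_force: 0.0
```

Run:
```python
from h import *
s=manip.read_state();print(s['eef_pos'],s['eef_rot'],s['clock'],s['joints'])
grab('wrist','w1')
```

```text
[508.23861966 -80.0693768  214.79842358] [-3.14156248e+00 -1.33393013e-03  2.79414828e+00] 1.75 [-2.27523090e-01  2.13967296e-01  1.60671487e+00  1.33733914e-04
  1.32223845e+00 -1.45090805e+00]
```

Emit:
jog_arm(plan=[0,-0.04,0,0,0,0,0,-0.066,0,0,0,0,0,-0.066,0,0,0,0,0,-0.066,0,0,0,0])

```text
clock: 2.2
eef_pos: [508.2, -144.5, 215.6]
eef_rot: [3.141, 0.0, 2.796]
wrist_force: [-0.9, -0.6, 0.4]
finger_gap: 93.8
finger_force: 0.0
```

Run:
```python
from h import *
s=manip.read_state();print(s['eef_pos'],s['eef_rot'],s['clock'],s['wrist_force'])
grab('wrist','w2')
a=cv2.imread('pics/w1.png');b=cv2.imread('pics/w2.png')
cv2.imwrite('pics/c2.png',np.vstack([a,b])[:, :][::1][:960].copy() if 0 else np.hstack([cv2.resize(x[:,60:580],(400,369)) for x in(a,b)]))
```

```text
[ 508.22831722 -144.47577298  215.58038295] [3.14136486e+00 3.03343949e-05 2.79618155e+00] 2.2 [-0.89100169 -0.55851273  0.35342313]
```

View pics/c2.png

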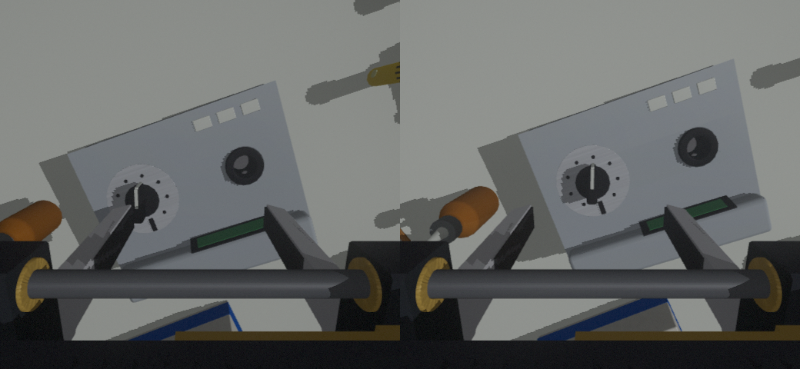

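Wrist views: the selector dial is at about (245,260) in w1 and (311,239) in w2, with the pointer (white line) upwards (robot side) and the bar downwards. The well is at (377,216) and (446,191). Triangulating.

```bash
cat >> h.py <<'E'
def blobs(p,box,thr,lo,hi,bright=False):
    x0,y0,x1,y1=box; g=cv2.cvtColor(p,cv2.COLOR_RGB2GRAY)[y0:y1,x0:x1]
    m=((g>thr) if bright else (g<thr)).astype(np.uint8)
    n,l,st,ce=cv2.connectedComponentsWithStats(m)
    return [(ce[i]+[x0,y0],st[i,4],(l==i)) for i in range(1,n) if lo<=st[i,4]<=hi]
def tri(c1,a,c2,b):
    A=np.zeros((3,3));B=np.zeros(3)
    for c,(u,v) in((c1,a),(c2,b)):
        r=Rm(c)@np.array([(u-c['cx'])/c['fx'],(v-c['cy'])/c['fy'],1]);r/=np.linalg.norm(r)
        M=np.eye(3)-np.outer(r,r);A+=M;B+=M@np.array(c['origin'],float)
    return np.linalg.solve(A,B)
def cloud(c,d,box):
    x0,y0,x1,y1=box; v,u=np.mgrid[y0:y1,x0:x1]; D=d[y0:y1,x0:x1]
    P=np.stack([(u-c['cx'])/c['fx']*D,(v-c['cy'])/c['fy']*D,D],-1)@Rm(c).T+np.array(c['origin'],float)
    return P
E
python3 - <<'E'
from h import *
for f,sel,well in(('w1',(190,205,300,310),(345,185,410,250)),('w2',(255,180,370,300),(410,160,485,225))):
    c,p,d=load(f); print(f)
    P=cloud(c,d,sel); z=P[...,2]; g=cv2.cvtColor(p,cv2.COLOR_RGB2GRAY)[sel[1]:sel[3],sel[0]:sel[2]]
    print('sel z hist',np.histogram(z,bins=np.arange(80,126,3)))
    for ce,a,m in blobs(p,sel,60,3,400): print(' dark',ce.round(1),a,P[m].mean(0).round(1))
    m=(g>130)&(z>108); 
    if m.sum(): Q=P[m]; q=Q-Q.mean(0); w=np.linalg.svd(q)[2][0]; print(' line',m.sum(),Q.mean(0).round(1),np.degrees(np.arctan2(w[1],w[0])).round(1), np.argwhere(m).mean(0)[::-1]+sel[:2])
    m=(z>113);Q=P[m];print(' top',m.sum(),Q.mean(0).round(1),Q.min(0).round(1),Q.max(0).round(1))
    P=cloud(c,d,well);z=P[...,2];print('well hist',np.histogram(z,bins=np.arange(60,104,2)))
    for ce,a,m in blobs(p,well,60,100,3000):
        pts=cv2.findContours(m.astype(np.uint8),0,1)[0];k=max(pts,key=len); print(' ell',cv2.fitEllipse(k)[0]+np.array([0,0]),'+',well[:2],a)
E
```

```text
w1
sel z hist (array([   0,  782, 7028,  609,  518,  203,   39,   38,   33,   45,   46,
         41,  127,  423,   21]), array([ 80,  83,  86,  89,  92,  95,  98, 101, 104, 107, 110, 113, 116,
       119, 122, 125]))
 dark [244.  228.2] 10 [ 483.  -141.6   89.9]
 dark [223.  235.5] 12 [ 482.7 -162.    90.3]
 dark [265.5 236.3] 14 [ 496.6 -126.1   90. ]
 dark [213. 254.] 21 [ 495.9 -178.2   89.2]
 dark [276.8 254.7] 12 [ 516.4 -123.    89.8]
 dark [273.4 275.4] 13 [ 534.2 -133.5   89.5]
 dark [258.6 291.7] 92 [ 543.6 -151.7   93. ]
 line 60 [ 497.2 -146.   125.6] -57.2 [236.61666667 255.81666667]
 top 2209 [ 490.  -129.9  209.8] [ 439.6 -162.4  113.3] [528.8 -54.7 393.2]
well hist (array([  12,   16,   11,   11,   30,   21,   22,   17,   14,   19,   24,
         23,  486, 1762,  105,  355,  876,   23,    0,    0,    0]), array([ 60,  62,  64,  66,  68,  70,  72,  74,  76,  78,  80,  82,  84,
        86,  88,  90,  92,  94,  96,  98, 100, 102]))
 ell [32.17353439 30.30433464] + (345, 185) 1700
w2
sel z hist (array([   0, 1300, 9940,  747,  725,  239,   10,    8,   13,    8,    9,
     
[... 263 characters left out ...]
dark [277.8 230.3] 18 [ 495.6 -178.2   89.6]
 dark [342.5 231.5] 12 [ 516.5 -123.3   89.6]
 dark [281.8 251.8] 17 [ 515.9 -182.3   89.3]
 dark [338.  252.5] 12 [ 534.  -133.7   89.6]
 dark [298.7 265.3] 10 [ 533.3 -172.1   89.9]
 line 77 [ 499.5 -148.1  121.2] -22.7 [309.55844156 231.45454545]
 top 703 [ 502.3 -149.1  144.6] [ 439.3 -163.9  113.8] [ 528.6 -119.2  393.9]
well hist (array([  17,   16,   22,   19,   29,   33,   28,   25,   33,   25,   27,
         36,  593, 2215,  125,  405,  894,   24,    0,    0,    0]), array([ 60,  62,  64,  66,  68,  70,  72,  74,  76,  78,  80,  82,  84,
        86,  88,  90,  92,  94,  96,  98, 100, 102]))
 ell [36.55090332 30.90752792] + (410, 160) 1912
```

Run:
```python
from h import *
from scipy.optimize import least_squares as L
c1,p,d1=load('w1');c2,p2,d2=load('w2')
for a,b in(((244,228.2),(310.7,203.8)),((265.5,236.3),(332,212.2)),((213,254),(277.8,230.3)),((276.8,254.7),(342.5,231.5)),((377.2,215.3),(446.6,190.9))): print(tri(c1,a,c2,b).round(1))
pips=[]
for ce,a,m in blobs(p2,(255,180,370,300),60,3,30): pips.append(plane(c2,*ce,89)[:2])
pips=np.array(pips)
r=L(lambda q:np.hypot(*(pips-q[:2]).T)-q[2],[510,-152,30]).x;print('sel',r)
an=np.degrees(np.arctan2(*(pips-r[:2]).T[::-1]));print('psi',((an+20)%40-20).round(1))
for c,d,w in((c1,d1,(345,185,410,250)),(c2,d2,(410,160,485,225))):
    P=cloud(c,d,w).reshape(-1,3);Q=P[(P[:,2]>90.5)&(P[:,2]<96)]
    h=cv2.convexHull(Q[:,:2].astype(np.float32))[:,0]
    r=L(lambda q:np.hypot(*(h-q[:2]).T)-q[2],[510,-24,22],loss='soft_l1').x;print('well',r,np.median(Q[:,2]))
# cap & rack from side+top
for f,box in(('top0',(165,285,197,315)),('side0',(240,340,270,368))):
    c,p,d=load(f);P=cloud(c,d,box).reshape(-1,3);g=cv2.cvtColor(p,cv2.COLOR_RGB2GRAY)[box[1]:box[3],box[0]:box[2]].ravel()
    Q=P[(g<60)&(P[:,2]>78)&(P[:,2]<95)];print('cap',len(Q),np.median(Q,0),Q.min(0),Q.max(0))
```

```text
[ 483.1 -141.9   88.7]
[ 496.8 -126.5   88.3]
[ 495.9 -178.4   88.6]
[ 516.9 -123.4   87.9]
[513.  -24.8  88.4]
sel [ 511.02749526 -152.70184062   29.93821305]
psi [-1.1 -1.  -1.2 -0.8 -0.9 -0.5 -0.6 -0.9]
well [513.10915113 -25.27820759  21.95895137] 92.45595890288126
well [513.15937786 -25.47160334  22.04370041] 92.4571539317902
cap 181 [479.04569301 277.28566797  83.8338074 ] [465.83424531 264.11148596  78.32957276] [492.37043284 292.71011987  89.03309799]
cap 206 [475.4071382  278.44214944  85.31880263] [463.1241347  264.69462917  78.0416202 ] [489.59614659 290.84423786  88.88239996]
```

Emit:
jog_arm(plan=[0.003,-0.007,-0.02,0,0,-1,0.003,-0.007,-0.05,0,0,-1,0.003,-0.007,-0.08,0,0,-1,0.003,-0.007,-0.1,0,0,-1,0.003,-0.007,-0.11,0,0,-1,0.003,-0.007,-0.117,0,0,-1,0.003,-0.007,-0.117,0,0,-1,0.003,-0.007,-0.117,0,0,-1], claw=0.05, force=15)

```text
clock: 3.05
eef_pos: [511.9, -152.5, 99.4]
eef_rot: [3.142, 0.001, 2.779]
wrist_force: [-0.0, -0.9, -0.1]
finger_gap: 49.9
finger_force: 0.0
```

Run:
```python
from h import *
c,p,d=grab('wrist','w3');s=manip.read_state();print(s['eef_pos'],s['wrist_force'],s['finger_gap'])
```

```text
[ 511.90208432 -152.58389418   99.44601849] [ 0.28295547 -0.22144821 -1.03069505] 49.50043054297197
```

View pics/w3.png

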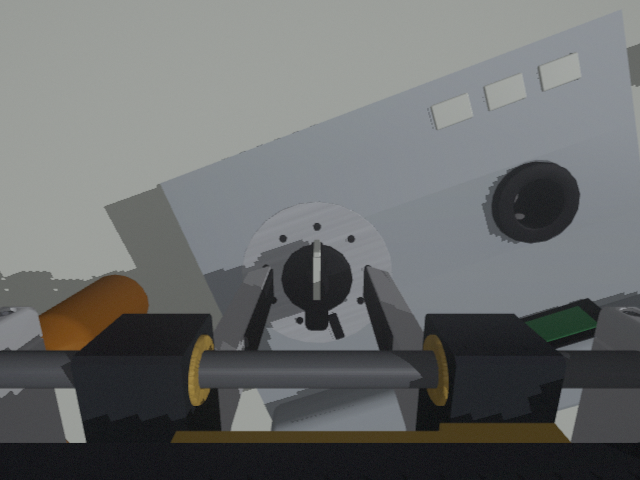

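The knob stands midway between the fingers at (317,275), with the pointer aligned with the tool. Closing lightly.

Emit:
jog_arm(plan=[0,0,0,0,0,0,0,0,0,0,0,0,0,0,0,0,0,0,0,0,0,0,0,0,0,0,0,0,0,0,0,0,0,0,0,0,0,0,0,0,0,0,0,0,0,0,0,0], claw=0.0, force=15)

```text
clock: 3.9
eef_pos: [511.3, -153.0, 98.5]
eef_rot: [-3.141, -0.0, 2.778]
wrist_force: [-1.9, -5.6, 1.1]
finger_gap: 11.7
finger_force: 15.0
```

Emit:
jog_arm(plan=[0,-0.0004,0,0,0,-4,0,-0.0004,0,0,0,-8,0,-0.0004,0,0,0,-12,0,-0.0004,0,0,0,-16,0,-0.0004,0,0,0,-20,0,-0.0004,0,0,0,-24,0,-0.0004,0,0,0,-28,0,-0.0004,0,0,0,-32,0,-0.0004,0,0,0,-36,0,-0.0004,0,0,0,-40,0,-0.0004,0,0,0,-45,0,-0.0004,0,0,0,-50,0,-0.0004,0,0,0,-55,0,-0.0004,0,0,0,-60,0,-0.0004,0,0,0,-65,0,-0.0004,0,0,0,-70,0,-0.0004,0,0,0,-75,0,-0.0004,0,0,0,-80,0,-0.0004,0,0,0,-80,0,-0.0004,0,0,0,-80])

```text
clock: 5.9
eef_pos: [512.1, -152.7, 98.5]
eef_rot: [3.14, -0.001, 1.384]
wrist_force: [5.7, 1.1, -2.1]
finger_gap: 11.9
finger_force: 15.0
```

Run:
```python
from h import *
c,p,d=grab('wrist','w4');s=manip.read_state();print(s['eef_rot'],s['wrist_force'],s['moment'],s['joints'])
cv2.imwrite('pics/c4.png',cv2.resize(p[180:360,200:440,::-1],None,fx=3,fy=3))
```

```text
[ 3.14007905e+00 -5.85226731e-04  1.38402653e+00] [ 5.32581751  1.89980813 -2.69595477] [ 0.12492666 -0.93453204 -0.03791339] [-3.58710210e-01  3.78578322e-01  1.68087346e+00  9.47019054e-04
  1.08074991e+00 -1.72385119e-01]
```

View pics/c4.png

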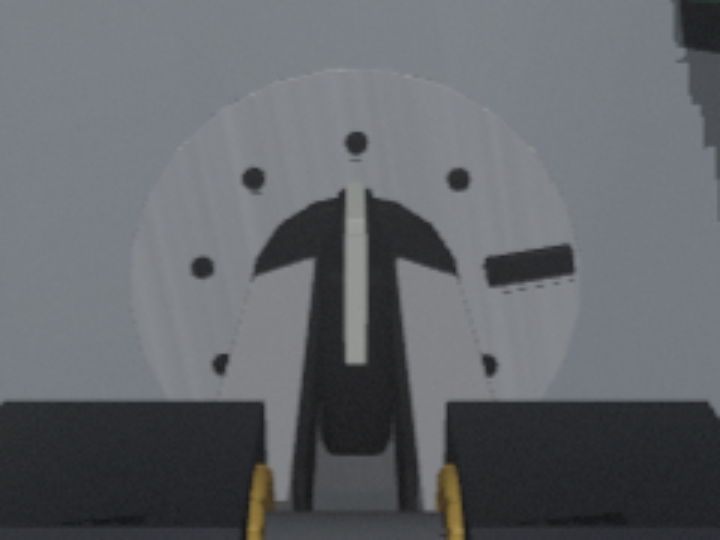

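The knob follows: the pointer is at the pip two clicks short of the bar. Turning the remaining 80°.

Emit:
jog_arm(plan=[0.0005,0,0,0,0,-4,0.0005,0,0,0,0,-8,0.0005,0,0,0,0,-12,0.0005,0,0,0,0,-16,0.0005,0,0,0,0,-20,0.0005,0,0,0,0,-24,0.0005,0,0,0,0,-28,0.0005,0,0,0,0,-32,0.0005,0,0,0,0,-36,0.0005,0,0,0,0,-41,0.0005,0,0,0,0,-46,0.0005,0,0,0,0,-51,0.0005,0,0,0,0,-56,0.0005,0,0,0,0,-61,0.0005,0,0,0,0,-66,0.0005,0,0,0,0,-71,0.0005,0,0,0,0,-76,0.0005,0,0,0,0,-80,0.0005,0,0,0,0,-80,0.0005,0,0,0,0,-80])

```text
clock: 7.95
eef_pos: [512.6, -153.4, 98.5]
eef_rot: [3.141, -0.002, -0.013]
wrist_force: [6.5, -3.6, -4.3]
finger_gap: 11.7
finger_force: 15.0
```

Emit:
jog_arm(plan=[0,0,0,0,0,0,0,0,0,0,0,0,0,0,0,0,0,0,0,0,0,0,0,0,0,0,0.03,0,0,0,0,0,0.07,0,0,0,0,0,0.115,0,0,0,0,0,0.115,0,0,0], claw=0.05)

```text
clock: 8.75
eef_pos: [513.7, -153.6, 219.3]
eef_rot: [3.139, -0.009, -0.014]
wrist_force: [0.7, -0.8, 0.2]
finger_gap: 50.3
finger_force: 0.0
```

Run:
```python
from h import *
c,p,d=grab('wrist','w5');s=manip.read_state();print(s['eef_pos'],s['eef_rot'],s['joints'])
cv2.imwrite('pics/c5.png',p[:,:,::-1])
```

```text
[ 512.80974475 -153.24558051  216.03332137] [ 3.13995134 -0.00474794 -0.01389895] [-3.58855449e-01  2.55625741e-01  1.55246842e+00  6.27386894e-05
  1.32847524e+00  1.22582883e+00]
```

View pics/c5.png

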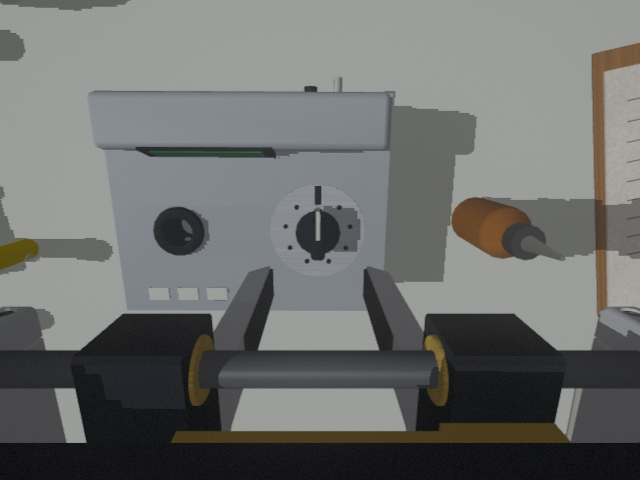

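The pointer at (318,215) sits on the bar mark at (318,193), so the selector is done. Now to the rack, taking two wrist views of the standard.

Emit:
jog_arm(plan=[-0.004,0.04,0,0,0,0,-0.008,0.085,0,0,0,0,-0.012,0.13,0,0,0,0,-0.016,0.175,0,0,0,0,-0.02,0.22,0,0,0,0,-0.024,0.265,0,0,0,0,-0.028,0.31,0,0,0,0,-0.032,0.355,0,0,0,0,-0.034,0.38,0,0,0,0,-0.034,0.38,0,0,0,0,-0.034,0.38,0,0,0,0,-0.034,0.38,0,0,0,0], claw=0.06)

```text
clock: 10.0
eef_pos: [477.9, 226.0, 212.9]
eef_rot: [3.141, 0.001, -0.015]
wrist_force: [-0.5, -0.3, -0.4]
finger_gap: 60.0
finger_force: 0.0
```

Run:
```python
from h import *
s=manip.read_state();print(s['eef_pos'],s['joints']);grab('wrist','w6')
```

```text
[477.9173426  226.02841905 212.87541434] [ 3.72536756e-01  2.47024177e-01  1.57063567e+00 -1.05105153e-04
  1.32488944e+00  1.95840375e+00]
```

Emit:
jog_arm(plan=[0,0.03,0,0,0,0,0,0.051,0,0,0,0,0,0.051,0,0,0,0,0,0.051,0,0,0,0,0,0.051,0,0,0,0])

```text
clock: 10.55
eef_pos: [478.1, 276.9, 213.4]
eef_rot: [3.141, 0.0, -0.015]
wrist_force: [0.5, -0.7, 0.0]
finger_gap: 60.1
finger_force: 0.0
```

Run:
```python
from h import *
from scipy.optimize import least_squares as L
s=manip.read_state();print(s['eef_pos']);grab('wrist','w7')
for f in('w6','w7'):
    c,p,d=load(f);P=cloud(c,d,(0,0,640,480));g=cv2.cvtColor(p,cv2.COLOR_RGB2GRAY)
    m=(g<70)&(P[...,2]>75)&(P[...,2]<95)&(np.hypot(P[...,0]-477,P[...,1]-278)<35)
    Q=P[m];Q=Q[Q[:,2]>np.percentile(Q[:,2],95)-3.5];h=cv2.convexHull(Q[:,:2].astype(np.float32))[:,0]
    r=L(lambda q:np.hypot(*(h-q[:2]).T)-q[2],[477,278,14],loss='soft_l1').x
    print(f,m.sum(),r,np.median(Q[:,2]),np.argwhere(m).mean(0)[::-1])
    t=(P[...,2]>35)&(P[...,2]<46)&(np.hypot(P[...,0]-477,P[...,1]-278)<60);print('rack top',np.median(P[...,2][t]))
    k=max(cv2.findContours(m.astype(np.uint8),0,1)[0],key=len);print(cv2.fitEllipse(k))
cv2.imwrite('pics/c7.png',p[:,:,::-1])
```

```text
[478.14085975 276.91227354 213.42699824]
w6 717 [478.30293252 279.94189647  13.45025493] 83.10201886192573 [260.45885635 227.19665272]
rack top 39.18560633188781
((260.48516845703125, 227.18392944335938), (29.1143798828125, 29.76329231262207), 140.45042419433594)
w7 703 [478.7741428  280.04462077  13.65384333] 83.17237534016533 [315.12091038 226.48933144]
rack top 39.19742683996793
((315.16571044921875, 226.508056640625), (28.814348220825195, 29.49089241027832), 162.89466857910156)
```

View pics/c7.png

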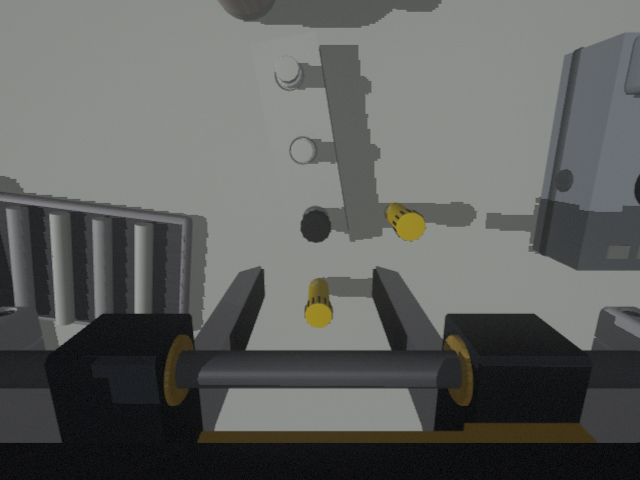

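The wrist view shows the black cap at (315,226), with vials at (303,150) and (289,70) and yellow look-alikes at (409,226) and (319,315), all clear of the fingers. It gives the cap at (478.6, 280) with its top at about 84. I'll grip high on the cap, with the fingertips 4 mm below its underside, so they stay clear of the collar later.

Emit:
jog_arm(plan=[0.0007,0.002,-0.02,0,0,0,0.0007,0.002,-0.05,0,0,0,0.0007,0.002,-0.08,0,0,0,0.0007,0.002,-0.11,0,0,0,0.0007,0.002,-0.13,0,0,0,0.0007,0.002,-0.145,0,0,0,0.0007,0.002,-0.151,0,0,0,0.0007,0.002,-0.151,0,0,0,0.0007,0.002,-0.151,0,0,0])

```text
clock: 11.5
eef_pos: [479.1, 280.0, 63.3]
eef_rot: [-3.141, -0.001, -0.014]
wrist_force: [-0.1, 0.2, -0.0]
finger_gap: 59.7
finger_force: 0.0
```

Emit:
jog_arm(plan=[0,0,0,0,0,0,0,0,0,0,0,0,0,0,0,0,0,0,0,0,0,0,0,0,0,0,0,0,0,0,0,0,0,0,0,0,0,0,0,0,0,0,0,0,0,0,0,0], claw=0.0, force=25)

```text
clock: 12.3
eef_pos: [478.7, 280.0, 62.6]
eef_rot: [-3.141, -0.0, -0.014]
wrist_force: [0.5, -0.7, 2.9]
finger_gap: 27.5
finger_force: 25.0
```

Emit:
jog_arm(plan=[0,0,0.005,0,0,0,0,0,0.015,0,0,0,0,0,0.03,0,0,0,0,0,0.05,0,0,0,0,0,0.075,0,0,0,0,0,0.1,0,0,0,0,0,0.125,0,0,0,0,0,0.14,0,0,0,0,0,0.14,0,0,0])

```text
clock: 13.2
eef_pos: [479.3, 280.4, 205.2]
eef_rot: [-3.14, -0.004, -0.014]
wrist_force: [1.2, 0.4, -1.6]
finger_gap: 27.7
finger_force: 25.0
```

Emit:
jog_arm(plan=[0.001,-0.01,0,0,0,0,0.003,-0.03,0,0,0,0,0.007,-0.06,0,0,0,0,0.011,-0.095,0,0,0,0,0.015,-0.13,0,0,0,0,0.019,-0.165,0,0,0,0,0.023,-0.2,0,0,0,0,0.027,-0.235,0,0,0,0,0.031,-0.265,0,0,0,0,0.033,-0.285,0,0,0,0,0.034,-0.3,0,0,0,0,0.0345,-0.3055,0,0,0,0,0.0345,-0.3055,0,0,0,0,0.0345,-0.3055,0,0,0,0,0.0345,-0.3055,0,0,0,0])

```text
clock: 14.7
eef_pos: [513.1, -24.7, 202.4]
eef_rot: [-3.142, 0.0, -0.013]
wrist_force: [-0.1, 0.1, -0.9]
finger_gap: 27.4
finger_force: 25.0
```

Run:
```python
from h import *
s=manip.read_state();print(s['eef_pos'],s['eef_rot'],s['wrist_force'],s['moment'])
c,p,d=grab('wrist','w8');grab('side','s8')
cv2.imwrite('pics/c8.png',np.hstack([cv2.resize(p[130:360,200:440,::-1],(400,383)),cv2.resize(cv2.imread('pics/s8.png')[140:293,270:430],(400,383))]))
```

```text
[513.0721665  -24.71228383 202.39906173] [-3.14151170e+00  5.07882883e-05 -1.31456922e-02] [-0.12344398  0.06390703 -0.94156172] [-0.01815824  0.1156925  -0.0216969 ]
```

View pics/c8.png

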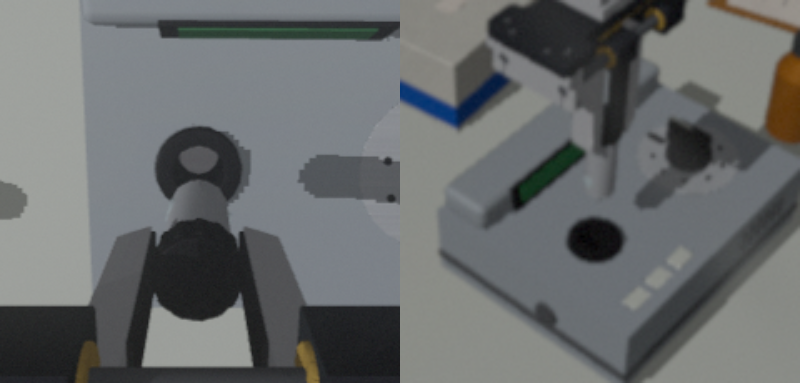

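Wrist (left) and side (right): the standard hangs upright in line with the well, whose collar is at (198,165) in the left crop. I'll compare the cap and well positions in this same view, since this removes camera bias.

Run:
```python
from h import *
from scipy.optimize import least_squares as L
def circ(c,d,p,x,y,rad,lo,hi,r0,dark=75):
    P=cloud(c,d,(0,0,640,480));g=cv2.cvtColor(p,cv2.COLOR_RGB2GRAY)
    m=(P[...,2]>lo)&(P[...,2]<hi)&(np.hypot(P[...,0]-x,P[...,1]-y)<rad)&(g<dark)
    Q=P[m];h=cv2.convexHull(Q[:,:2].astype(np.float32))[:,0]
    r=L(lambda q:np.hypot(*(h-q[:2]).T)-q[2],[x,y,r0],loss='soft_l1',f_scale=.5).x
    return m.sum(),r.round(2),np.median(Q[:,2]).round(1)
for f in('w1','w2','w5','w8'):
    c,p,d=load(f);print(f,'well',circ(c,d,p,513,-25,30,90,96,22))
c,p,d=load('w8');print('cap',circ(c,d,p,513,-25,20,218,230,14))
pips=[plane(*(load('w5')[0],),*ce,88.5)[:2] if 0 else plane(load('w5')[0],*ce,88.5)[:2] for ce,a,m in blobs(load('w5')[1],(272,180,366,275),70,3,25)]
pips=np.array(pips);print(pips.round(1))
r=L(lambda q:np.hypot(*(pips-q[:2]).T)-q[2],[511,-153,30],loss='soft_l1').x;print('sel w5',r)
print(manip.read_state()['eef_pos'])
```

```text
w1 well (np.int64(1252), array([513.16, -25.28,  22.  ]), np.float64(92.4))
w2 well (np.int64(1320), array([513.02, -25.47,  22.11]), np.float64(92.4))
w5 well (np.int64(1170), array([513.59, -25.27,  21.9 ]), np.float64(92.5))
w8 well (np.int64(982), array([513.88, -24.6 ,  21.91]), np.float64(92.6))
cap (np.int64(2515), array([514.03, -24.26,  15.2 ]), np.float64(223.0))
[[ 534.7 -133.8]
 [ 533.3 -172.7]
 [ 516.9 -123.1]
 [ 515.8 -182.3]
 [ 496.7 -126.6]
 [ 495.4 -178.6]
 [ 483.3 -142.1]
 [ 482.9 -162.6]
 [ 472.8 -109.1]
 [ 471.5 -197. ]]
sel w5 [ 510.85999627 -152.68866689   30.26010474]
[513.0852708  -24.81844903 202.41716499]
```

The cap is within 0.4 mm of the well axis. Lowering the foot to about 18 mm inside the mouth.

Emit:
jog_arm(plan=[0,-0.0003,-0.01,0,0,0,0,-0.0003,-0.025,0,0,0,0,-0.0003,-0.038,0,0,0,0,-0.0003,-0.045,0,0,0,0,-0.0003,-0.048,0,0,0,0,-0.0003,-0.05,0,0,0,0,-0.0003,-0.052,0,0,0,0,-0.0003,-0.054,0,0,0,0,-0.0003,-0.056,0,0,0,0,-0.0003,-0.058,0,0,0,0,-0.0003,-0.058,0,0,0])

```text
clock: 15.9
eef_pos: [513.0, -25.8, 144.2]
eef_rot: [-3.142, 0.0, -0.014]
wrist_force: [-0.5, 0.8, -0.4]
finger_gap: 27.4
finger_force: 25.0
```

Emit:
jog_arm(plan=[0,0,-0.003,0,0,0,0,0,-0.006,0,0,0,0,0,-0.009,0,0,0,0,0,-0.012,0,0,0,0,0,-0.012,0,0,0,0,0,-0.012,0,0,0])

```text
clock: 16.5
eef_pos: [513.1, -25.8, 132.4]
eef_rot: [-3.142, 0.0, -0.014]
wrist_force: [0.3, 0.2, -0.9]
finger_gap: 27.6
finger_force: 25.0
```

It entered freely. Now slowly onto the balls.

Emit:
jog_arm(plan=[0,0,-0.002,0,0,0,0,0,-0.004,0,0,0,0,0,-0.005,0,0,0,0,0,-0.006,0,0,0,0,0,-0.007,0,0,0,0,0,-0.008,0,0,0,0,0,-0.009,0,0,0,0,0,-0.01,0,0,0,0,0,-0.01,0,0,0])

```text
clock: 17.4
eef_pos: [513.4, -25.8, 122.7]
eef_rot: [3.141, -0.001, -0.014]
wrist_force: [1.6, -0.7, 3.0]
finger_gap: 27.3
finger_force: 25.0
```

Emit:
jog_arm(plan=[0,0,-0.001,0,0,0,0,0,-0.002,0,0,0,0,0,-0.003,0,0,0,0,0,-0.004,0,0,0,0,0,-0.005,0,0,0,0,0,-0.005,0,0,0])

```text
clock: 18.0
eef_pos: [512.9, -25.8, 117.1]
eef_rot: [-3.142, 0.001, -0.014]
wrist_force: [1.2, -0.6, -0.0]
finger_gap: 27.5
finger_force: 25.0
```

Emit:
jog_arm(plan=[0,0,-0.001,0,0,0,0,0,-0.0015,0,0,0,0,0,-0.002,0,0,0,0,0,-0.002,0,0,0])

```text
clock: 18.4
eef_pos: [513.0, -25.8, 115.3]
eef_rot: [-3.142, 0.0, -0.014]
wrist_force: [1.7, -0.4, 1.5]
finger_gap: 27.2
finger_force: 25.0
```

Emit:
jog_arm(plan=[0,0,-0.0005,0,0,0,0,0,-0.001,0,0,0,0,0,-0.0015,0,0,0,0,0,-0.002,0,0,0])

```text
clock: 18.8
eef_pos: [513.1, -25.8, 113.4]
eef_rot: [3.142, -0.0, -0.014]
wrist_force: [0.5, -1.1, 3.5]
finger_gap: 27.5
finger_force: 25.0
```

Emit:
jog_arm(plan=[0,0,-0.0005,0,0,0,0,0,-0.001,0,0,0,0,0,-0.0015,0,0,0,0,0,-0.002,0,0,0])

```text
clock: 19.2
eef_pos: [513.1, -25.8, 111.4]
eef_rot: [-3.142, -0.0, -0.014]
wrist_force: [1.6, -0.9, 2.9]
finger_gap: 27.2
finger_force: 25.0
```

Run:
```python
from h import *
c,p,d=grab('wrist','w9');s=manip.read_state();print(s['eef_pos'],s['wrist_force'])
P=cloud(c,d,(0,0,640,480));m=(np.hypot(P[...,0]-513,P[...,1]+25)<11)&(P[...,2]>s['eef_pos'][2]+10)&(P[...,2]<s['eef_pos'][2]+30)
print(np.median(P[...,2][m]),np.percentile(P[...,2][m],[10,90]))
```

```text
[513.05528336 -25.77336743 111.28653819] [ 1.25640822 -0.75592606  2.18088503]
132.13562890461046 [131.36141302 132.87581703]
```

Past the balls with no slip in the grip (cap top minus TCP is unchanged). The drag is about 3 N; feeling for the pad.

Emit:
jog_arm(plan=[0,0,-0.0005,0,0,0,0,0,-0.001,0,0,0,0,0,-0.0015,0,0,0])

```text
clock: 19.55
eef_pos: [513.2, -25.8, 110.0]
eef_rot: [-3.142, -0.0, -0.014]
wrist_force: [0.9, -0.5, 4.5]
finger_gap: 27.5
finger_force: 25.0
```

Emit:
jog_arm(plan=[0,0,-0.0005,0,0,0,0,0,-0.001,0,0,0,0,0,-0.0015,0,0,0])

```text
clock: 19.85
eef_pos: [513.5, -25.8, 108.9]
eef_rot: [3.142, -0.001, -0.014]
wrist_force: [1.5, -0.4, 9.7]
finger_gap: 27.6
finger_force: 25.0
```

Emit:
jog_arm(plan=[0,0,-0.0003,0,0,0,0,0,-0.0006,0,0,0])

```text
clock: 20.05
eef_pos: [513.6, -25.8, 108.5]
eef_rot: [3.141, -0.001, -0.014]
wrist_force: [0.6, -0.1, 11.4]
finger_gap: 27.4
finger_force: 25.0
```

Emit:
jog_arm(plan=[0,0,0,0,0,0,0,0,0,0,0,0,0,0,0,0,0,0])

```text
clock: 20.35
eef_pos: [513.6, -25.8, 108.5]
eef_rot: [3.142, -0.001, -0.014]
wrist_force: [0.5, -0.1, 9.9]
finger_gap: 27.9
finger_force: 25.0
```

The force grows about 5 N/mm from 41 mm depth and holds at rest, which is the sprung pad's signature. Now pressed about 1.4 mm, so I release, retreat and check.

Emit:
jog_arm(plan=[0,0,0,0,0,0,0,0,0,0,0,0,0,0,0,0,0,0,0,0,0,0,0,0,0,0,0,0,0,0,0,0,0.02,0,0,0,0,0,0.06,0,0,0,0,0,0.1,0,0,0,0,0,0.11,0,0,0,0,0,0.11,0,0,0,0,0,0.11,0,0,0], claw=0.06)

```text
clock: 21.45
eef_pos: [512.6, -25.7, 216.4]
eef_rot: [-3.141, 0.002, -0.014]
wrist_force: [0.3, 0.9, -0.2]
finger_gap: 60.0
finger_force: 0.0
```

Run:
```python
from h import *
c,p,d=grab('wrist','w10');s=manip.read_state();print(s['eef_pos'],s['wrist_force'],s['finger_gap'],s['clock'])
P=cloud(c,d,(0,0,640,480));m=(np.hypot(P[...,0]-513,P[...,1]+25)<10)&(P[...,2]>100)&(P[...,2]<150)
print('cap top',np.median(P[...,2][m]),P[m].mean(0))
cv2.imwrite('pics/c10.png',p[:,:,::-1])
```

```text
[512.51136124 -25.71358278 216.09488628] [0.25666765 0.1222619  0.72860465] 59.95264906947743 21.5
cap top 129.73284262918997 [513.11402635 -25.02000462 129.72129014]
```

View pics/c10.png

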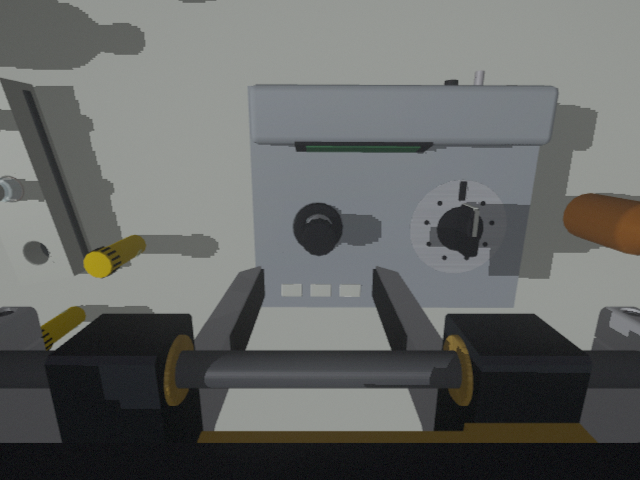

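The standard stands in the well at (319,235), cap top at 129.7 mm, as pressed and still on the pad. The pointer's white line at (475,215), seen offset by its height, is parallel to the bar's direction at (462,190). Handing in.

```bash
python3 -c "
from cell import manip
print(manip.sign_off())"
```

```text
the job is handed in; nothing more can be done
None
```

The job is handed in at about 21.5 s of the 67 s allowed: the selector is turned 160° clockwise to the bar mark and released, and the check standard stands on the height stage, released, with its foot about 42 mm below the well mouth.

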